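Load the curing unit and hold the curing light on its port

TASK

Lay the white tooth bridge in the open tray of the curing unit, let go of it and slide the tray fully shut. Then lift the curing light out of its charging stand and hold its tip on the dark spot in the middle of the unit's tilted, sprung port plate, square to the plate, pressing gently so that the plate sinks about half of its 10 mm travel and never to the stop. Finish while still holding the light pressed there; leave the other things on the bench where they are, and do not drop the bridge.

Things in the scene. Friction and masses are not known exactly. Their poses are not given: they have to be found in the camera images.
- bridge: white ceramic tooth bridge of three teeth, about 11 x 28 x 9 mm (x, y, z), 15 g, lying on the bench on either side of the curing unit. Origin at the centre of its underside; its long side runs along its y axis, so grip it across its x (11 mm)
- unit: white curing unit, a box 140 mm deep (x) x 116 mm wide (y) x 54 mm high, fixed to the bench, with a blue-fronted tray in its front (-x) side and a grey round neck (52 mm across) on top that leans 20 degrees to the front. Origin at the centre of its underside; x points from its front to its back, z up. It may be turned up to 0.3 rad. Its front opening is at x = -70 mm, its roof at z = 54 mm
- tray (a joint): how far the tray is pulled out of the unit's front, along the unit's -x, in m: 0 = fully shut (against its stop), 0.09 = fully out; it starts about 0.08 out, so that its whole inside stands in front of the unit. It slides with about 1.2 N of friction and stays where it is left
- tray_floor (a point): centre of the tray's inner floor (11 mm above the bench; axes as the unit's). Inside, the tray is 70 mm (x) x 92 mm (y) with walls 3 mm thick that rise 13 mm above this floor
- tray_front (a point): centre of the outer face of the tray's blue front panel, 30 mm above the bench; the panel is 114 mm wide (y), reaches from 10 to 49 mm above the bench, is flat without a handle, and is pushed along the unit's +x to shut the tray
- port (a joint): how far the port plate is pressed in along its own axis, in m: 0 = untouched, 0.010 = at its stop. A spring resists with 1.6 N at first and 0.4 N more for every mm (3.6 N at 5 mm, 5.6 N at the stop)
- port_mark (a point): centre of the top face of the port plate, a flat white disc of 40 mm diameter on the neck, marked by a black spot (13 mm) in a red ring (21 mm). Its z axis stands square out of the plate, up and 20 degrees toward the unit's front (-x of the unit). It lies about 104 mm above the bench, 1.5 mm in front of the unit's origin, and moves with the plate
- stand: grey charging stand, a block 74 x 74 x 60 mm high, fixed to the bench on the other side of the unit from the bridge, with an upright hole of 18 mm in the middle of its top. Origin at the centre of its underside
- light: pen-shaped white curing light, 131 mm long, 90 g, standing tip down in the stand. Origin at the middle of its tip face, z along its axis from the tip to the other end. Nose 14 mm in diameter (12 mm at the tip face) for the first 45 mm, then a flange of 32 mm (z = 45 to 51 mm) that rests on the stand's top, then the round grip, 22 mm in diameter from z = 56 to 126 mm. As it stands its tip is 15 mm above the bench and its top end 146 mm; it must rise 45 mm to leave the hole
- light_tip (a point): middle of the flat tip face of the curing light (12 mm across); same axes as the light
- light_grip (a point): point on the axis of the light's round grip (22 mm in diameter), 92 mm from the tip face, where it is best held
- tape_roll: bystander: roll of yellow tape, 48 mm across, 12 mm high, loose; leave it alone
- mixing_bowl: bystander: small green bowl, 67 mm across, 37 mm high, loose; leave it alone
- marker: bystander: black and red marker pen, 133 mm long, loose; leave it alone
Things that resemble listed ones, but are neither listed nor needed, are in the scene too. What is meant by the unit is not brown, and is the larger of those in its own colour.

How it is judged:
By the outcome, as a careful person would: the job done as asked, in the order asked, and still so for the second after the job is handed in, while the arm keeps its last pose, push and grip.
It also fails if it takes over 64 s, if anything falls off the work surface, if the arm or the gripper's body presses on something with over 40 N, if the wrist force passes 120 N, or if a joint passes its speed limit or range.

ROBOT

A 6-joint arm with a two-finger parallel gripper is mounted at the origin on a cart in front of the work surface, level with it; the furniture and walls round the work are solid. World frame = base frame: x ahead of the robot, y to its left, z up, the work surface at z = 0. Lengths are in m, angles in rad, forces in N, time in s.
With the tool pointing down it reaches from about 0.325 to 1 m from the base axis. Payload 5.1 kg.
Tool frame: the origin (TCP) lies at the very end of the fingers, on their centre line; the grasp point (between the pads) lies 19 mm behind it; z points along the fingers, x is the direction in which the jaws open and shut, and the axes are right-handed (so a half turn about z gives the same grasp; the last joint's range is limited). The gripper opens to 85 mm and grips with 20 to 120 N. Pads are 22 mm wide; open, the fingers measure 114 mm over their backs; the gripper's body (76 mm by 85 mm) begins 54 mm behind the grasp point. The pads swing forward as they close: fully open they stand 13 mm farther back than shut.
Start: joints at [-1.325, 0.124, 1.65, -0, 1.367, -0.083], TCP at [0.21, -0.615, 0.231] pointing down, gripper open.
Joint ranges: [-2.61, 2.61], [-1.02, 2.33], [0.03, 2.71], [-1.35, 4.49], [0.32, 2.68], [-2.91, 2.91]. Speed limits (rad/s): [2.57, 2.57, 3.14, 3.14, 3.14, 3.14].

INTERFACE

Orientations are given as [roll, pitch, yaw] about the fixed x, y, z axes, in that order (R = Rz(yaw) Ry(pitch) Rx(roll)).
In Python, from cell import readout, eyes, env gives the robot as it stands. The module is installed in compiled form; this text tells all that it offers.
- The arm moves only by the shell command python3 -m handwheel 'ROWS'. ROWS is text: rows parted by semicolons, each of 7 numbers parted by spaces: the shift along the world's x, y, z in m, then the turn, a rotation vector about the world's x, y, z in degrees, then the closure, from 0 (fully open) to 1 (shut). A call has exactly 8 rows; each row shifts and turns the commanded pose from where the row before left it; what a row does not reach is not made up. A row lasts 1/8 s, in which the tool goes at most 62.5 mm and 10.7 degrees, less where a joint would pass 70% of its speed; a pose out of reach is approached as far as the arm can. A call is refused whole if a number of a shift passes 0.0625 or a number of a turn 10.7, either way. A call with a gripper value outside its range is refused whole. The fingers move at their own pace and stop on an object; the grip force is fixed at half the most. Time passes only in rows, so rows that do not move let the fingers close, or fill a call up. It gives the time, the measured TCP pose, the force and the opening at its end, in the units of the state.
- readout.state(): the state, without advancing time (a new reading comes with each control period).
- eyes.camera(name): name is "scene" or "top"; returns the picture (384x512x3 uint8, red, green, blue); there is no depth.
- eyes.camera_model(name): a dict with "fx", "fy", "cx", "cy" (pixels), "R" (3x3) and "t" (3): a world point X has camera coordinates R X + t. Camera axes: x right, y down, z forward; pixel columns grow to the right and rows downward; lengths in m; the calibration is good to about 2 mm. A picture is of the moment at which its call begins. camera_model takes no time and is no camera call.
- env.close_job(): hands the job in, once; it reports no verdict.
The state is a dict: "time_s": time; "qpos": joint angles; "qvel": joint speeds; "joint_efforts": joint torques, N m; "position": TCP position; "eef_rot": TCP orientation; "wrist_force": force on the tool from outside, world axes, zero at the start; "torque": the same for the moment, N m; "opening": opening from 0.0 (shut) to 1.0 (fully open).
Only numpy, scipy, OpenCV 4.12 (cv2) and the standard library are available. Lean on these libraries where they do the work, as an engineer would, in place of code of your own. Each camera call takes 0.05 s, during which the arm holds its last target.

## Working session

There is one attempt and no reset: what is moved stays moved. The work goes in short steps, Python scripts to look and compute and a shell command to move; the robot and the scene stay as the last step left them, time stands still between calls to the robot, and variables do not carry over. Pictures are saved under pics/ and viewed, and the job is handed in when it is done.

```bash
mkdir -p pics; python3 - <<'E'
from cell import readout, eyes, env
import cv2
print(readout.state())
for n in("scene","top"):
    im=eyes.camera(n); cv2.imwrite(f"pics/{n}0.png",im[:,:,::-1]); print(n,eyes.camera_model(n))
E
```

```text
{'time_s': 0.0, 'qpos': array([-1.32462079e+00,  1.24490622e-01,  1.65162493e+00,  2.73059821e-05,
        1.36746624e+00, -8.26147931e-02]), 'qvel': array([ 0.00096737,  0.00073926,  0.00157765,  0.00034413,  0.00040865,
       -0.00026686]), 'joint_efforts': array([-2.58843102e-04, -4.23611319e+01, -3.65449655e+01, -7.25032578e-05,
        6.96447969e-03,  2.02924832e-05]), 'position': array([ 0.20971262, -0.61462796,  0.23009138]), 'eef_rot': array([-3.14140187e+00,  1.98014687e-03, -1.24201135e+00]), 'wrist_force': array([ 1.0608751 ,  0.52719185, -0.10693885]), 'torque': array([ 0.03497192, -0.00540185,  0.01984344]), 'opening': 0.9999778587266166}
scene {'fx': 363.59576566485083, 'fy': 363.59576566485083, 'cx': 253.16280974644604, 'cy': 189.76659854115675, 'R': array([[-0.50825538, -0.86119515, -0.00440128],
       [-0.60716469,  0.36194812, -0.70735041],
       [ 0.61075978, -0.35684235, -0.70684937]]), 't': array([0.24648992, 0.44975976, 0.74487228])}
top {'fx': 379.6817952408425, 'fy': 379.6817952408425, 'cx': 251.06477604154003, 'cy': 189.58725398421066, 'R': array([[ 0.00326101, -0.99970248,  0.0241725 ],
       [-0.99869388, -0.00448837, -0.05089594],
       [ 0.0509893 , -0.02397496, -0.99841138]]), 't': array([-0.07255228,  0.57510184,  1.37138686])}
```

View pics/scene0.png

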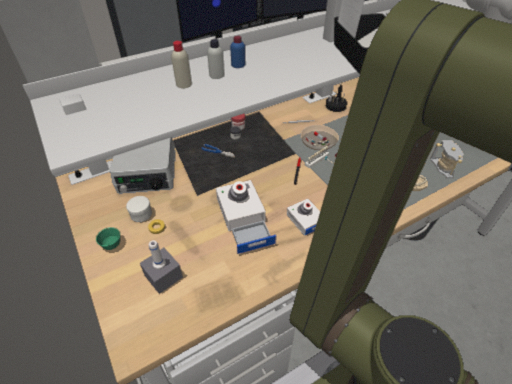

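View pics/top0.png

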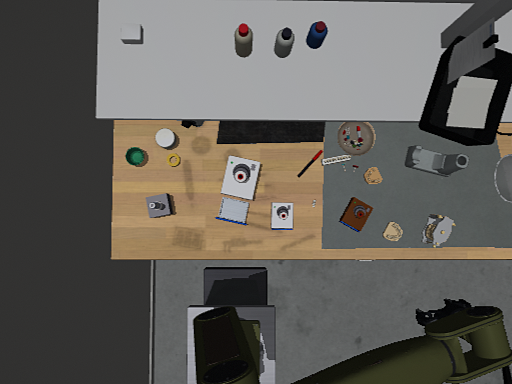

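The top view shows the large white unit at (241,178) with its tray at (234,210), a smaller white copy at (283,215), a brown copy at (356,213), and the stand with the light at (159,205). Bridge candidates are the small white thing at (313,203), and the pieces near (337,159), (345,168) and (355,168). I'll crop these for a closer look.

```bash
python3 - <<'E'
import cv2,numpy as np
t=cv2.imread("pics/top0.png"); s=cv2.imread("pics/scene0.png")
a=cv2.resize(t[140:240,200:333],(798,600),interpolation=cv2.INTER_CUBIC);cv2.imwrite("pics/c1.png",a)
a=cv2.resize(t[145:220,290:390],(800,600),interpolation=cv2.INTER_CUBIC);cv2.imwrite("pics/c2.png",a)
a=cv2.resize(s[160:260,200:333],(798,600),interpolation=cv2.INTER_CUBIC);cv2.imwrite("pics/c3.png",a)
a=cv2.resize(t[140:240,110:243],(798,600),interpolation=cv2.INTER_CUBIC);cv2.imwrite("pics/c4.png",a)
E
```

```text
(no output)
```

View pics/c1.png

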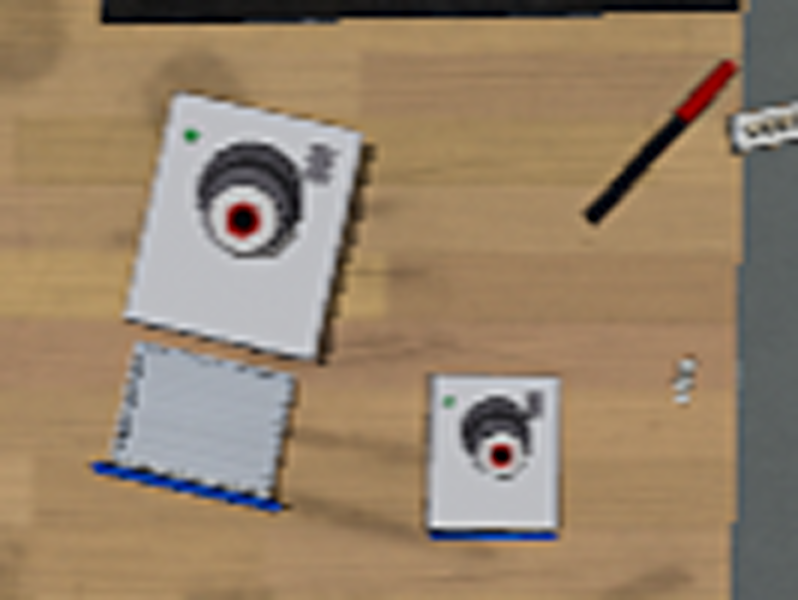

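View pics/c2.png

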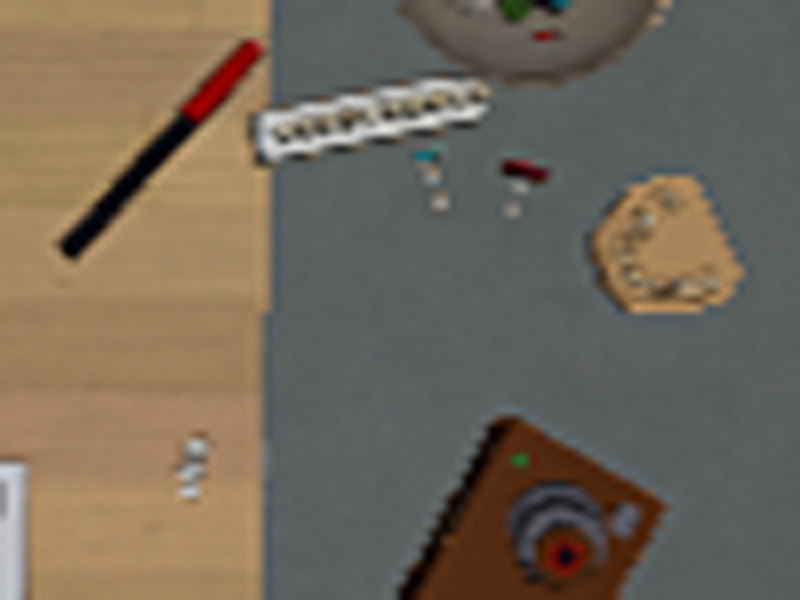

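View pics/c3.png

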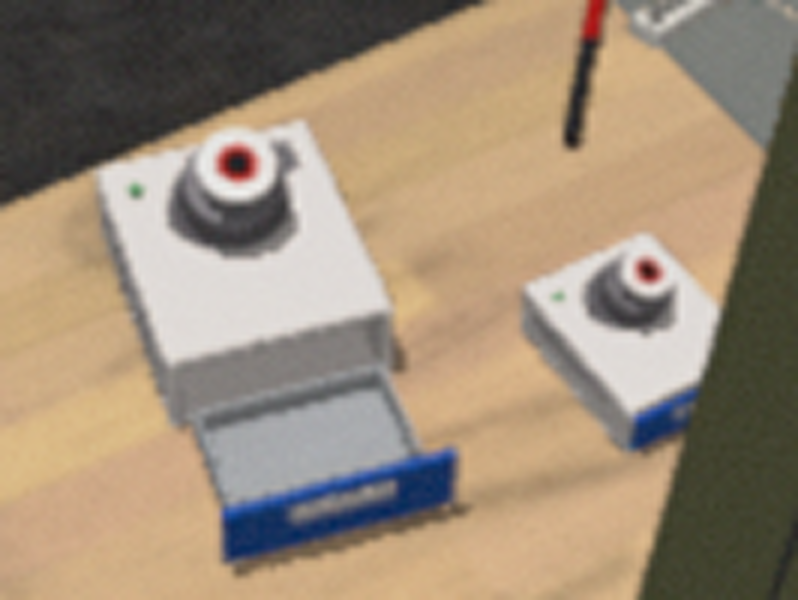

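View pics/c4.png

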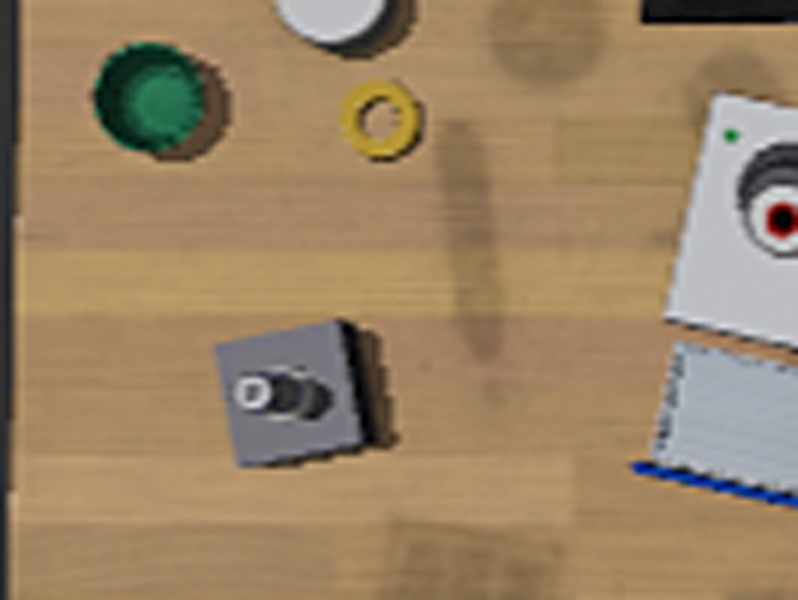

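The crops settle it. The three-lobed white piece at top pixel (313,203) is the bridge: it is 28 mm long and on the other side of the unit from the stand. The pieces on the mat are single teeth or a wax strip. The large white unit with the open tray at (241,178) is the target. Next I measure.

```bash
cat > h.py <<'E'
import cv2,numpy as np
from cell import readout, eyes, env
M={n:eyes.camera_model(n) for n in("scene","top")}
def ray(n,u,v):
    m=M[n];R=m["R"];d=R.T@np.array([(u-m["cx"])/m["fx"],(v-m["cy"])/m["fy"],1]);return -R.T@m["t"],d
def plane(n,u,v,z):
    c,d=ray(n,u,v);return c+d*(z-c[2])/d[2]
def tri(a,b):
    (c1,d1),(c2,d2)=ray("top",*a),ray("scene",*b)
    A=np.stack([d1,-d2],1);s=np.linalg.lstsq(A,c2-c1,rcond=None)[0]
    p,q=c1+d1*s[0],c2+d2*s[1];return (p+q)/2,np.linalg.norm(p-q)
def proj(n,X):
    m=M[n];p=m["R"]@np.asarray(X)+m["t"];return np.array([m["fx"]*p[0]/p[2]+m["cx"],m["fy"]*p[1]/p[2]+m["cy"]])
E
python3 - <<'E'
from h import *
np.set_printoptions(precision=4,suppress=True)
t=cv2.imread("pics/top0.png").astype(int); s=cv2.imread("pics/scene0.png").astype(int)
def cc(im,mask,box):
    x0,y0,x1,y1=box;m=np.zeros(mask.shape,np.uint8);m[y0:y1,x0:x1]=mask[y0:y1,x0:x1]
    n,l,st,c=cv2.connectedComponentsWithStats(m)
    i=1+np.argmax(st[1:,4]);return c[i],st[i],(l==i).astype(np.uint8)
# bridge, weighted by whiteness (blue channel minus wood)
box=t[195:212,305:321];w=np.clip(box[:,:,0]-box[:,:,2]*0+0.0-np.median(box[:,:,0]),0,None).astype(float);w[w<25]=0
print(w.astype(int))
mm=cv2.moments(w.astype(np.float32));u=mm['m10']/mm['m00']+305;v=mm['m01']/mm['m00']+195
ys,xs=np.nonzero(w);P=np.array([plane("top",x+305,y+195,.006)[:2] for x,y in zip(xs,ys)]);W=w[ys,xs]
c=(P*W[:,None]).sum(0)/W.sum();C=((P-c).T*W)@(P-c)/W.sum();e,V=np.linalg.eigh(C)
print("bridge",u,v,c,"axis deg",np.degrees(np.arctan2(V[1,1],V[0,1])),np.sqrt(e))
# unit roof top
hi=t.min(2)
for n,im,b in(("top",t,(215,145,270,205)),("scene",s,(205,170,275,235))):
    wh=((im.min(2)>150)).astype(np.uint8)
    c_,st,l=cc(im,wh,b);cn=cv2.findContours(l,cv2.RETR_EXTERNAL,cv2.CHAIN_APPROX_NONE)[0][0]
    r=cv2.minAreaRect(cn);bp=cv2.boxPoints(r);print(n,"roof",c_,st,r)
    if n=="top":
        Q=np.array([plane("top",*p,.054)[:2] for p in bp]);print(Q,Q.mean(0),[np.linalg.norm(Q[i]-Q[i-1]) for i in range(4)],np.degrees(np.arctan2(*(Q-np.roll(Q,1,0)).T[::-1])))
    red=((im[:,:,2]>im[:,:,1]*1.7)&(im[:,:,2]>70)).astype(np.uint8)
    c_,st,l=cc(im,red,b); 
    cn=cv2.findContours(l,cv2.RETR_EXTERNAL,cv2.CHAIN_APPROX_NONE)[0][0]
    print("red",c_,st,cv2.minAreaRect(cn))
    bl=((im[:,:,0]>im[:,:,2]*1.8)&(im[:,:,0]>70)).astype(np.uint8)
    c_,st,l=cc(im,bl,(210,195,262,230) if n=="top" else (225,225,280,260)); 
    cn=cv2.findContours(l,cv2.RETR_EXTERNAL,cv2.CHAIN_APPROX_NONE)[0][0];print("blue",c_,st,cv2.boxPoints(cv2.minAreaRect(cn)))
E
```

```text
[[  0   0   0   0   0   0   0   0   0   0   0   0   0   0   0   0]
 [  0   0   0   0   0   0   0   0   0   0   0   0   0   0   0   0]
 [  0   0   0   0   0   0   0   0   0   0   0   0   0   0   0   0]
 [  0   0   0   0   0   0   0   0   0   0   0   0   0   0   0   0]
 [  0   0   0   0   0   0   0   0   0   0   0   0   0   0   0   0]
 [  0   0   0   0   0   0   0   0  39  88  45   0   0   0   0   0]
 [  0   0   0   0   0   0   0   0   0  54  29   0   0   0   0   0]
 [  0   0   0   0   0   0   0   0   0   0   0   0   0   0   0   0]
 [  0   0   0   0   0   0   0   0  48  61   0   0   0   0   0   0]
 [  0   0   0   0   0   0   0  45  80  27   0   0   0   0   0   0]
 [  0   0   0   0   0   0   0   0   0   0   0   0   0   0   0   0]
 [  0   0   0   0   0   0   0  50 105  74   0   0   0   0   0   0]
 [  0   0   0   0   0   0   0   0   0   0   0   0   0   0   0   0]
 [  0   0   0   0   0   0   0   0   0   0   0   0   0   0   0   0]
 [  0   0   0   0   0   0   0   0   0   0   0   0   0   0   0   0]
 [  0   0   0   0   0   0   0   0   0   0   0   0   0   0   0   0]
 [  0   0   0   0   0   0   
[... 449 characters left out ...]
594), np.float64(0.11324827698563164), np.float64(0.13697015825366224)] [  77.6955  -12.0841 -102.2313  167.6527]
red [240.     176.4667] [238 174   5   6  15] ((240.0, 176.5), (5.0, 4.0), 90.0)
blue [230.7347 220.7143] [216 217  31   8  49] [[215.7412 218.1647]
 [216.0706 216.6823]
 [246.1412 223.3647]
 [245.8118 224.847 ]]
scene roof [239.6462 201.0799] [ 216  180   50   41 1077] ((240.01637268066406, 199.46852111816406), (37.039154052734375, 40.702919006347656), 72.47443389892578)
red [239.1905 186.8571] [237 184   6   6  21] ((239.5, 186.5), (5.0, 5.0), 0.0)
blue [255.5642 243.9377] [237 235  38  18 257] [[236.0199 244.8221]
 [273.832  234.3912]
 [276.0862 242.5625]
 [238.274  252.9934]]
```

```bash
python3 - <<'E'
import cv2
t=cv2.imread("pics/top0.png"); s=cv2.imread("pics/scene0.png")
import numpy as np
a=cv2.resize(t[190:220,140:180],(400,300),interpolation=cv2.INTER_NEAREST);b=cv2.resize(s[235:295,135:185],(400,480),interpolation=cv2.INTER_NEAREST)
c=np.zeros((480,800,3),np.uint8);c[:300,:400]=a;c[:,400:]=b;cv2.imwrite("pics/c5.png",c)
E
```

```text
(no output)
```

View pics/c5.png

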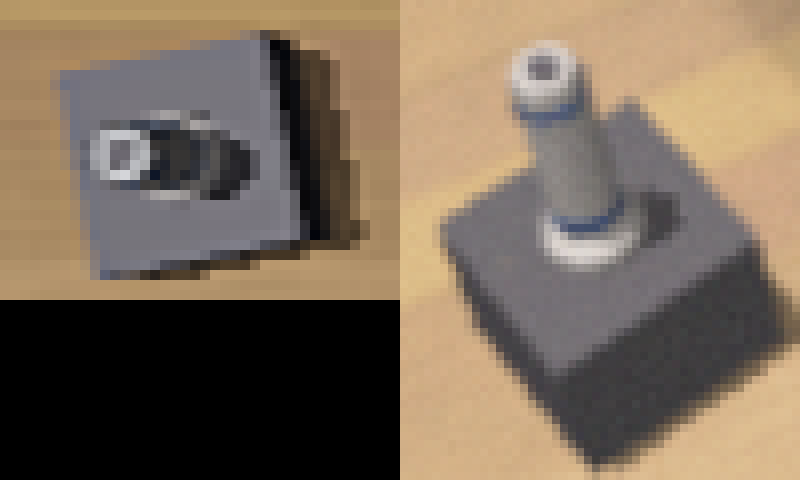

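```bash
python3 - <<'E'
from h import *
np.set_printoptions(precision=4,suppress=True)
p,e=tri((240,176.5),(239.4,186.7));print("port",p,e, plane("top",240,176.5,.104),plane("scene",239.4,186.7,.104))
p,e=tri((151.9,204.9),(152.4,243));print("light top",p,e,plane("top",151.9,204.9,.146),plane("scene",152.4,243,.146))
S=[(146,197.3),(166,193.3),(169.8,213.6),(149.7,217)]
Q=np.array([plane("top",*q,.06) for q in S]);print("stand",Q.mean(0),[np.linalg.norm(Q[i]-Q[i-1]) for i in range(4)])
S=[(141,263.5),(163.5,248),(178.5,264.5),(154.8,281)]
Q=np.array([plane("scene",*q,.06) for q in S]);print("stand scene",Q.mean(0),[np.linalg.norm(Q[i]-Q[i-1]) for i in range(4)])
for q in((215.9,217.4),(246,224.1)):print("blue top edge",plane("top",*q,.049))
for q in((236.0199,244.8221),(273.832,234.3912)):print("blue top edge scene",plane("scene",*q,.049))
for q in((238.3,253),(276.1,242.6)):print("blue bot edge scene",plane("scene",*q,.010))
c=np.array([.618,-.0305]);a=-.211;x=np.array([np.cos(a),np.sin(a)])
print("pred mark",c-.0015*x,"front at .08",c-.15*x)
E
```

```text
port [ 0.6153 -0.0305  0.1047] 0.0007830580489413744 [ 0.6155 -0.0302  0.104 ] [ 0.6157 -0.0312  0.104 ]
light top [0.5171 0.2586 0.1451] 0.0005719601696419528 [0.5169 0.2581 0.146 ] [0.5165 0.2589 0.146 ]
stand [0.5165 0.2575 0.06  ] [np.float64(0.07033156394189578), np.float64(0.07106555211760143), np.float64(0.07259057356171424), np.float64(0.07087875712465576)]
stand scene [0.5145 0.2587 0.06  ] [np.float64(0.06752040260671383), np.float64(0.06852303384747171), np.float64(0.06954617075200185), np.float64(0.06962937661321009)]
blue top edge [0.4744 0.0548 0.049 ]
blue top edge [ 0.451  -0.0519  0.049 ]
blue top edge scene [0.4749 0.0593 0.049 ]
blue top edge scene [ 0.4526 -0.0474  0.049 ]
blue bot edge scene [0.4732 0.0547 0.01  ]
blue bot edge scene [ 0.4495 -0.0547  0.01  ]
pred mark [ 0.6165 -0.0302] front at .08 [0.4713 0.0009]
```

The measurements agree with the given sizes and heights:

| Thing | Measured | Check |
|---|---|---|
| Unit | centre (0.618, -0.030), yaw -12° | 137 x 113 mm roof |
| Port mark | z 0.1047 | expected 0.104 |
| Light top | z 0.145, at (0.517, 0.258) | expected z 0.146 |
| Bridge | (0.527, -0.301), long axis at 168° | measured on an assumed height plane |

Next I go to the bridge.

```bash
python3 -m handwheel '0.0396 0.0392 -0.005 0 0 -3.9 0.5;0.0396 0.0392 -0.005 0 0 -3.9 0.5;0.0396 0.0392 -0.005 0 0 -3.9 0.5;0.0396 0.0392 -0.01 0 0 -3.9 0.5;0.0396 0.0392 -0.01 0 0 -3.9 0.5;0.0396 0.0392 -0.01 0 0 -3.9 0.5;0.0396 0.0392 -0.01 0 0 -3.9 0.5;0.0396 0.0392 -0.015 0 0 -3.9 0.5'; python3 - <<'E'
from h import *
print(readout.state())
p=readout.state()['position'];print(proj("top",p),proj("scene",p))
for n in("scene","top"):
    im=eyes.camera(n); cv2.imwrite(f"pics/{n}1.png",im[:,:,::-1])
a=cv2.imread("pics/top1.png")[150:250,250:383];cv2.imwrite("pics/c6.png",cv2.resize(a,(798,600),interpolation=cv2.INTER_CUBIC))
E
```

```text
time_s: 1.1
position: [0.5278, -0.3002, 0.1611]
eef_rot: [-3.141, -0.0, -1.789]
wrist_force: [0.2, -0.9, 0.4]
opening: 0.501
{'time_s': 1.1, 'qpos': array([-6.05495055e-01,  8.36937887e-02,  1.81473407e+00, -7.60178115e-05,
        1.24257596e+00,  1.18335978e+00]), 'qvel': array([ 0.73652571,  0.33082121, -0.13084316, -0.00154029, -0.20090885,
        1.26732791]), 'joint_efforts': array([ -3.05040725, -41.16033912, -33.81522059,   0.04448839,
         0.31135049,  -1.05312835]), 'position': array([ 0.527795  , -0.30019259,  0.16107543]), 'eef_rot': array([-3.14107466e+00, -2.89108027e-04, -1.78883043e+00]), 'wrist_force': array([ 0.18411826, -0.86230738,  0.36539877]), 'torque': array([-0.00279651, -0.02046532,  0.03811613]), 'opening': 0.500768267332208}
[322.19072695 202.13846422] [334.09403548 157.78175991]
```

View pics/c6.png

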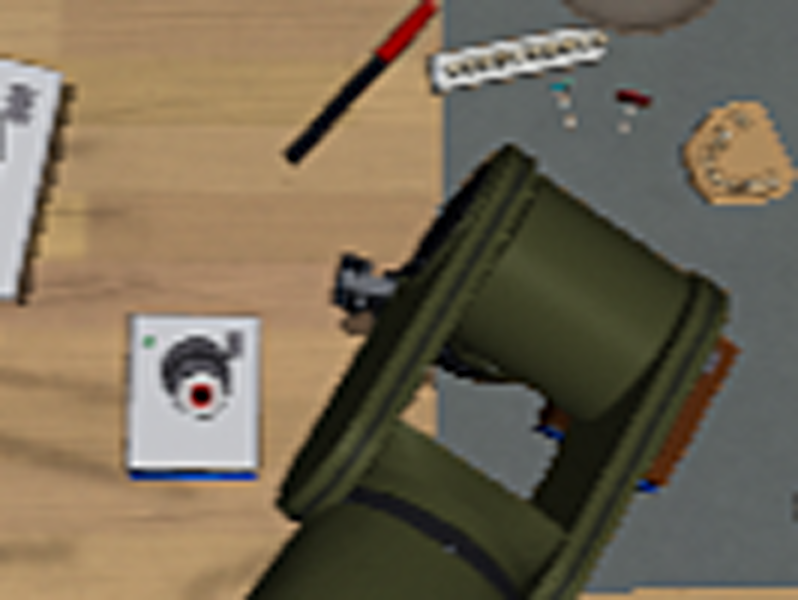

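View pics/scene1.png

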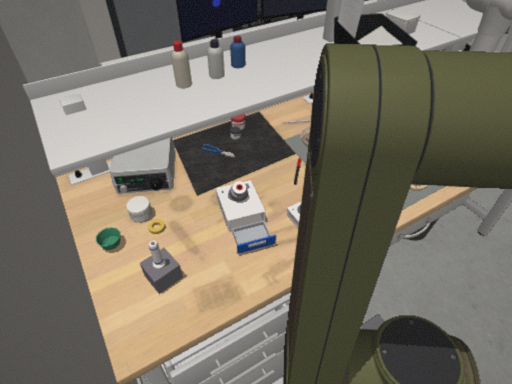

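Both views show the arm over the bridge, which is hidden under the wrist at top (313,203). The jaw beside it clears the small copy at (283,215). Descending.

```bash
python3 -m handwheel '-0.001 -0.0006 -0.02 0 0 0 0.5;0 0 -0.03 0 0 0 0.5;0 0 -0.03 0 0 0 0.5;0 0 -0.03 0 0 0 0.5;0 0 -0.025 0 0 0 0.5;0 0 -0.013 0 0 0 0.5;0 0 -0.007 0 0 0 0.5;0 0 0 0 0 0 0.5'
```

```text
time_s: 2.2
position: [0.5255, -0.3026, 0.0063]
eef_rot: [-3.142, -0.0, -1.787]
wrist_force: [0.4, -0.1, -0.6]
opening: 0.501
```

```bash
python3 -m handwheel '0.001 0.0017 -0.003 0 0 0 0.5;0 0 0 0 0 0 0.7;0 0 0 0 0 0 0.85;0 0 0 0 0 0 1;0 0 0 0 0 0 1;0 0 0 0 0 0 1;0 0 0 0 0 0 1;0 0 0.01 0 0 0 1'
```

```text
time_s: 3.2
position: [0.5257, -0.2998, 0.0123]
eef_rot: [3.139, 0.001, -1.787]
wrist_force: [0.3, -0.6, -0.5]
opening: 0.081
```

```bash
python3 -m handwheel '0 0 0.03 0 0 0 1;0 0 0.04 0 0 0 1;0 0 0.04 0 0 0 1;0 0 0.02 0 0 0 1;0 0.03 0 0 0 0 1;0 0.05 0 0 0 0 1;0 0.05 0 0 0 0 1;-0.005 0.05 0 0 0 0 1'; python3 - <<'E'
from h import *
print(readout.state()['opening'])
for q in((223.3,197.5),(249.2,202.5),(218.8,217.5),(245.8,223)):print(plane("top",*q,.024))
print("ctr",plane("top",234.2,210,.011))
for n in("scene","top"):
    im=eyes.camera(n); cv2.imwrite(f"pics/{n}2.png",im[:,:,::-1])
a=cv2.imread("pics/scene2.png")[150:270,200:360];cv2.imwrite("pics/c7.png",cv2.resize(a,(800,600),interpolation=cv2.INTER_CUBIC))
E
```

```text
time_s: 4.2
position: [0.5209, -0.1188, 0.1422]
eef_rot: [3.14, 0.0, -1.787]
wrist_force: [0.6, -0.2, 0.1]
opening: 0.083
0.08345553129898017
[0.54581128 0.03033114 0.024     ]
[ 0.5280625  -0.06351153  0.024     ]
[0.47354073 0.04604593 0.024     ]
[ 0.4539826  -0.05148514  0.024     ]
ctr [ 0.50071332 -0.00908584  0.011     ]
```

View pics/c7.png

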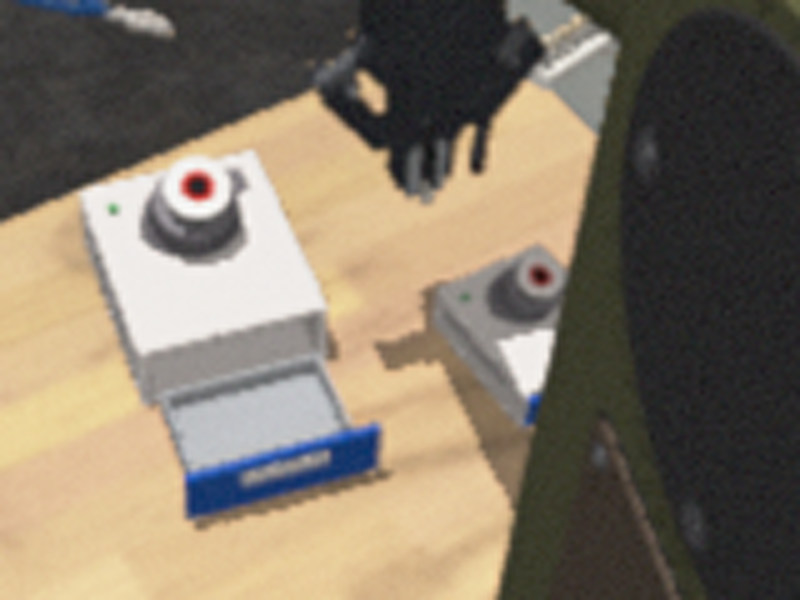

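View pics/top2.png

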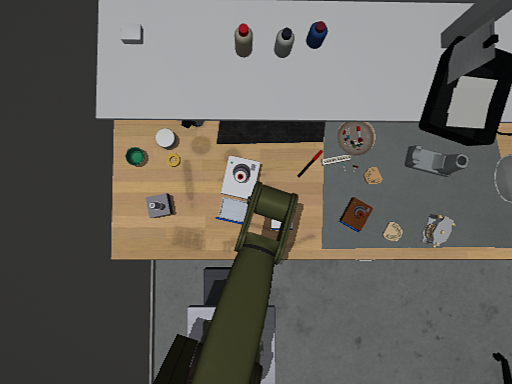

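The bridge is in the jaws: white shows at the fingertips, scene pixel (285,188), the opening holds at 0.083, and its place on the bench is empty. The tray centre is (0.501, -0.009).

```bash
python3 -m handwheel '-0.007 0.04 0 0 0 0 1;-0.007 0.04 0 0 0 0 1;-0.006 0.03 -0.01 0 0 0 1;0 0 -0.03 0 0 0 1;0 0 -0.03 0 0 0 1;0 0 -0.025 0 0 0 1;0 0 -0.01 0 0 0 1;0 0 0 0 0 0 1'
```

```text
time_s: 5.3
position: [0.5011, -0.0108, 0.0376]
eef_rot: [3.14, -0.0, -1.787]
wrist_force: [-0.4, 0.4, 0.4]
opening: 0.081
```

```bash
python3 - <<'E'
from h import *
im=eyes.camera("scene"); cv2.imwrite("pics/scene3.png",im[:,:,::-1])
a=cv2.imread("pics/scene3.png")[170:260,200:320];cv2.imwrite("pics/c8.png",cv2.resize(a,(800,600),interpolation=cv2.INTER_CUBIC))
E
```

```text
(no output)
```

View pics/c8.png

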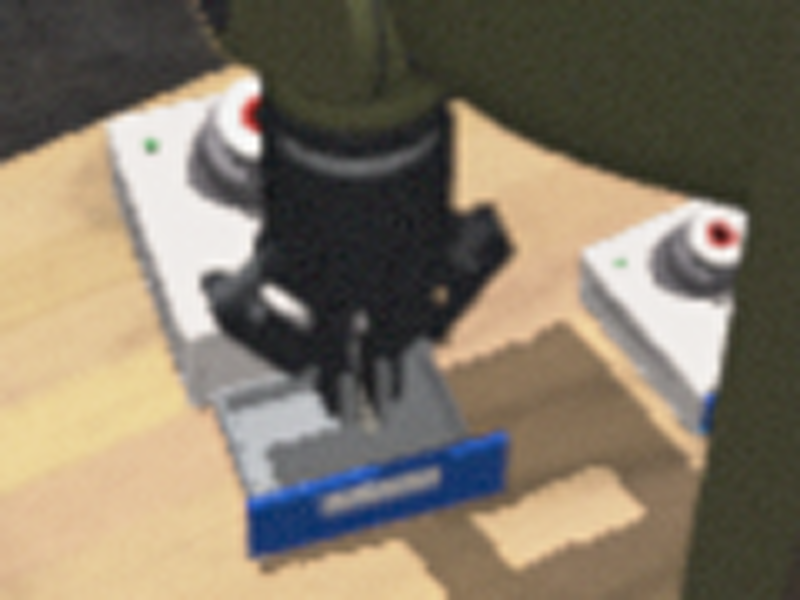

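The fingers and bridge hang inside the tray, scene pixel (255,232). Lowering gently.

```bash
python3 -m handwheel '0 0.001 -0.01 0 0 0 1;0 0 -0.006 0 0 0 1;0 0 -0.004 0 0 0 1;0 0 -0.002 0 0 0 1;0 0 -0.001 0 0 0 1;0 0 0 0 0 0 1;0 0 0 0 0 0 1;0 0 0 0 0 0 1'
```

```text
time_s: 6.35
position: [0.5018, -0.0095, 0.0155]
eef_rot: [-3.141, 0.0, -1.787]
wrist_force: [-0.1, 0.7, -0.8]
opening: 0.081
```

```bash
python3 -m handwheel '0 0 -0.001 0 0 0 1;0 0 0 0 0 0 0.95;0 0 0 0 0 0 0.85;0 0 0 0 0 0 0.75;0 0 0 0 0 0 0.65;0 0 0 0 0 0 0.65;0 0 0.02 0 0 0 0.65;0 0 0.04 0 0 0 0.65'
```

```text
time_s: 7.35
position: [0.4998, -0.0093, 0.0729]
eef_rot: [3.137, -0.0, -1.787]
wrist_force: [0.5, 0.3, 0.6]
opening: 0.349
```

```bash
python3 -m handwheel '0 0 0.02 0 0 0 0.65;0 0 0.01 0 0 0 0.65;-0.02 0.006 0 0 0 0 0.8;-0.025 0.007 0 0 0 0 1;-0.02 0.006 0 0 0 0 1;-0.006 0 0 0 0 0 1;0 0 0 0 0 0 1;0 0 0 0 0 0 1'; python3 - <<'E'
from h import *
for n in("scene","top"):
    im=eyes.camera(n); cv2.imwrite(f"pics/{n}4.png",im[:,:,::-1])
a=cv2.imread("pics/scene4.png")[170:260,200:320];b=cv2.imread("pics/top4.png")[170:260,200:320]
cv2.imwrite("pics/c9.png",np.hstack([cv2.resize(x,(400,300),interpolation=cv2.INTER_CUBIC) for x in(a,b)]))
E
```

```text
time_s: 8.35
position: [0.4313, 0.0093, 0.1044]
eef_rot: [-3.141, -0.0, -1.787]
wrist_force: [-0.7, -0.2, 0.6]
opening: -0.001
```

View pics/c9.png

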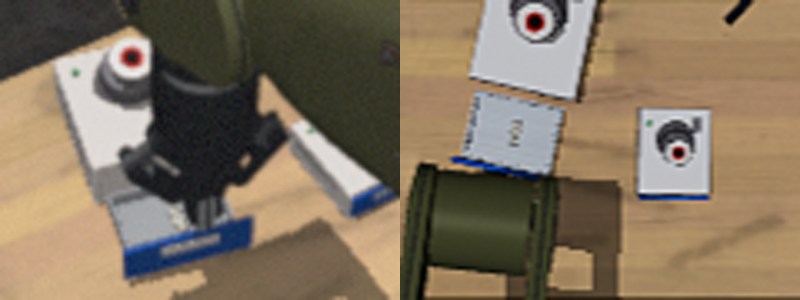

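The bridge lies flat and free inside the tray at top pixel (234,210), with the gripper empty in front. Now I lower in front of the panel.

```bash
python3 -m handwheel '-0.006 0.001 -0.02 0 0 0 1;0 0 -0.025 0 0 0 1;0 0 -0.02 0 0 0 1;0 0 -0.009 0 0 0 1;0 0 0 0 0 0 1;0.0098 -0.0021 0 0 0 0 1;0.0098 -0.0021 0 0 0 0 1;0 0 0 0 0 0 1'
```

```text
time_s: 9.45
position: [0.4459, 0.006, 0.0313]
eef_rot: [-3.14, 0.0, -1.787]
wrist_force: [-0.2, -0.1, -0.9]
opening: -0.001
```

```bash
python3 -m handwheel '0.0098 -0.0021 0 0 0 0 1;0.0098 -0.0021 0 0 0 0 1;0.0098 -0.0021 0 0 0 0 1;0.0098 -0.0021 0 0 0 0 1;0.0098 -0.0021 0 0 0 0 1;0.0098 -0.0021 0 0 0 0 1;0.0098 -0.0021 0 0 0 0 1;0 0 0 0 0 0 1'
```

```text
time_s: 10.45
position: [0.5141, -0.0085, 0.0306]
eef_rot: [-3.14, 0.0, -1.787]
wrist_force: [0.1, 0.5, -0.3]
opening: -0.002
```

```bash
python3 -m handwheel '0.0059 -0.0013 0 0 0 0 1;0.0039 -0.0008 0 0 0 0 1;0.0029 -0.0006 0 0 0 0 1;0.002 -0.0004 0 0 0 0 1;0.002 -0.0004 0 0 0 0 1;0 0 0 0 0 0 1;0 0 0 0 0 0 1;0 0 0 0 0 0 1'; python3 - <<'E'
from h import *
for n in("scene","top"):
    im=eyes.camera(n); cv2.imwrite(f"pics/{n}5.png",im[:,:,::-1])
a=cv2.imread("pics/scene5.png")[170:260,200:320];b=cv2.imread("pics/top5.png")[150:240,200:320]
cv2.imwrite("pics/c10.png",np.hstack([cv2.resize(x,(400,300),interpolation=cv2.INTER_CUBIC) for x in(a,b)]))
E
```

```text
time_s: 11.45
position: [0.5298, -0.0119, 0.0305]
eef_rot: [-3.141, 0.0, -1.787]
wrist_force: [0.5, 0.1, -0.2]
opening: 0.002
```

View pics/c10.png

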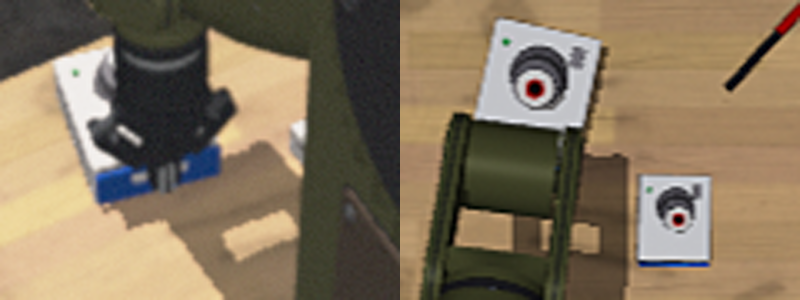

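The tray is nearly shut, with the blue panel close to the box front at scene pixel (247,222), but there is no stop force yet. I push on in small steps.

```bash
python3 -m handwheel '0.001 -0.0002 0 0 0 0 1;0.001 -0.0002 0 0 0 0 1;0.001 -0.0002 0 0 0 0 1;0.001 -0.0002 0 0 0 0 1;0 0 0 0 0 0 1;0 0 0 0 0 0 1;0 0 0 0 0 0 1;0 0 0 0 0 0 1'
```

```text
time_s: 12.55
position: [0.5314, -0.0122, 0.03]
eef_rot: [3.136, -0.0, -1.786]
wrist_force: [-9.2, 1.8, 7.4]
opening: 0.0
```

```bash
python3 -m handwheel '0.001 -0.0002 0 0 0 0 1;0 0 0 0 0 0 1;0 0 0 0 0 0 1;-0.005 0.001 0 0 0 0 1;-0.02 0.004 0 0 0 0 1;-0.03 0.006 0 0 0 0 1;-0.02 0.004 0.03 0 0 0 1;0 0 0.05 0 0 0 1'; python3 - <<'E'
from h import *
for n in("scene","top"):
    im=eyes.camera(n); cv2.imwrite(f"pics/{n}6.png",im[:,:,::-1])
a=cv2.imread("pics/scene6.png")[170:260,200:320];b=cv2.imread("pics/top6.png")[150:240,200:320]
cv2.imwrite("pics/c11.png",np.hstack([cv2.resize(x,(400,300),interpolation=cv2.INTER_CUBIC) for x in(a,b)]))
E
```

```text
time_s: 13.55
position: [0.4567, 0.0025, 0.1086]
eef_rot: [3.137, -0.001, -1.786]
wrist_force: [1.3, 0.0, 0.3]
opening: -0.002
```

View pics/c11.png

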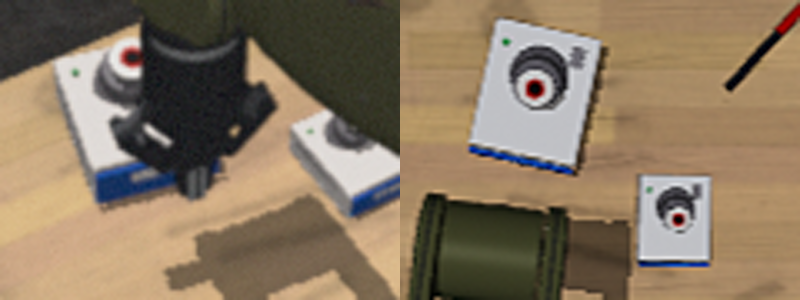

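The tray is shut: the stop force was 9 N, and the panel is flush in the top view at (235,198). Nothing else moved. Now the light.

```bash
python3 -m handwheel '0 0 0.05 0 0 0 0.3;0.005 0.03 0.04 0 0 0 0.3;0.011 0.05 0.005 0 0 0 0.3;0.011 0.05 0 0 0 0 0.3;0.011 0.05 0 0 0 0 0.3;0.011 0.05 0 0 0 0 0.3;0.011 0.026 0 0 0 0 0.3;0 0 0 0 0 0 0.3'; python3 - <<'E'
from h import *
print(readout.state()['position'])
for n in("scene","top"):
    im=eyes.camera(n); cv2.imwrite(f"pics/{n}7.png",im[:,:,::-1])
a=cv2.imread("pics/scene7.png")[210:300,110:230];b=cv2.imread("pics/top7.png")[170:260,110:230]
cv2.imwrite("pics/c12.png",np.hstack([cv2.resize(x,(400,300),interpolation=cv2.INTER_CUBIC) for x in(a,b)]))
E
```

```text
time_s: 14.65
position: [0.52, 0.2596, 0.2046]
eef_rot: [-3.142, -0.0, -1.784]
wrist_force: [-0.1, -0.3, -0.7]
opening: 0.697
[0.51995588 0.25956982 0.20460382]
```

View pics/c12.png

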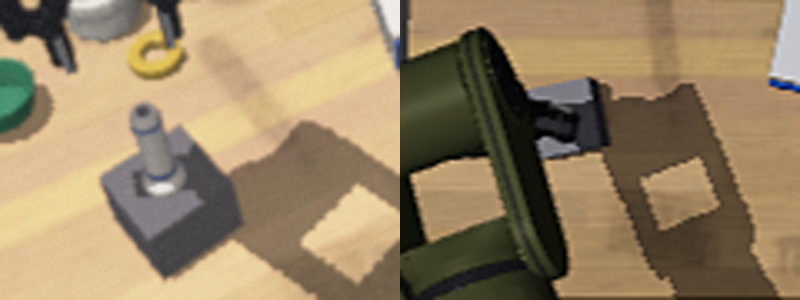

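The open fingers stand either side of the light's axis (scene pixels about (129,230) and (161,222)), with the light end between and below them. Descending.

```bash
python3 -c "
from h import *
print(proj('scene',[.52,.2596,.2046]))"; python3 -m handwheel '-0.003 -0.0012 -0.02 0 0 0 0.3;0 0 -0.025 0 0 0 0.3;0 0 -0.025 0 0 0 0.3;0 0 -0.025 0 0 0 0.3;0 0 -0.015 0 0 0 0.3;0 0 -0.007 0 0 0 0.3;0 0 0 0 0 0 0.3;0 0 0 0 0 0 0.3'
```

```text
[146.41634774 226.4570686 ]
time_s: 15.75
position: [0.5173, 0.2572, 0.0894]
eef_rot: [-3.14, 0.001, -1.787]
wrist_force: [0.3, -0.1, 0.4]
opening: 0.694
```

```bash
python3 -m handwheel '0 0.001 -0.001 0 0 0 0.5;0 0 0 0 0 0 0.65;0 0 0 0 0 0 0.75;0 0 0 0 0 0 1;0 0 0 0 0 0 1;0 0 0 0 0 0 1;0 0 0 0 0 0 1;0 0 0 0 0 0 1'; python3 -c "
from cell import readout
s=readout.state();print(s['torque'],s['position'],s['wrist_force'])"
```

```text
time_s: 16.75
position: [0.5168, 0.258, 0.0877]
eef_rot: [-3.141, 0.0, -1.787]
wrist_force: [-1.0, 0.2, 4.7]
opening: 0.241
[0.01889231 0.19257333 0.04020908] [0.51679708 0.25803703 0.08773474] [-1.04121909  0.21354073  4.68101841]
```

Gripped: the opening of 0.241 matches 22 mm. Lifting straight up.

```bash
python3 -m handwheel '0 0 0.005 0 0 0 1;0 0 0.01 0 0 0 1;0 0 0.015 0 0 0 1;0 0 0.02 0 0 0 1;0 0 0.025 0 0 0 1;0 0 0.03 0 0 0 1;0 0 0.03 0 0 0 1;0 0 0.015 0 0 0 1'; python3 - <<'E'
from h import *
print(readout.state()['position'],readout.state()['torque'])
for n in("scene","top"):
    im=eyes.camera(n); cv2.imwrite(f"pics/{n}8.png",im[:,:,::-1])
s=readout.state();p=s['position'];tip=p-[0,0,.0727];print(s['wrist_force'],proj("scene",p),"tip",proj("scene",tip),proj("top",tip))
x0,y0=proj("scene",tip).astype(int)
a=cv2.imread("pics/scene8.png")[180:270,100:220]
cv2.imwrite("pics/c13.png",cv2.resize(a,(800,600),interpolation=cv2.INTER_CUBIC))
E
```

```text
time_s: 17.75
position: [0.5176, 0.2583, 0.2411]
eef_rot: [-3.138, 0.003, -1.787]
wrist_force: [-0.8, -0.3, -1.2]
opening: 0.245
[0.51755513 0.25830973 0.24105665] [ 0.02694799  0.00793538 -0.03172786]
[-0.730152    0.23979532 -0.78251519] [143.87205781 216.58958733] tip [150.61376059 236.95770355] [150.24160309 204.61186641]
```

View pics/c13.png

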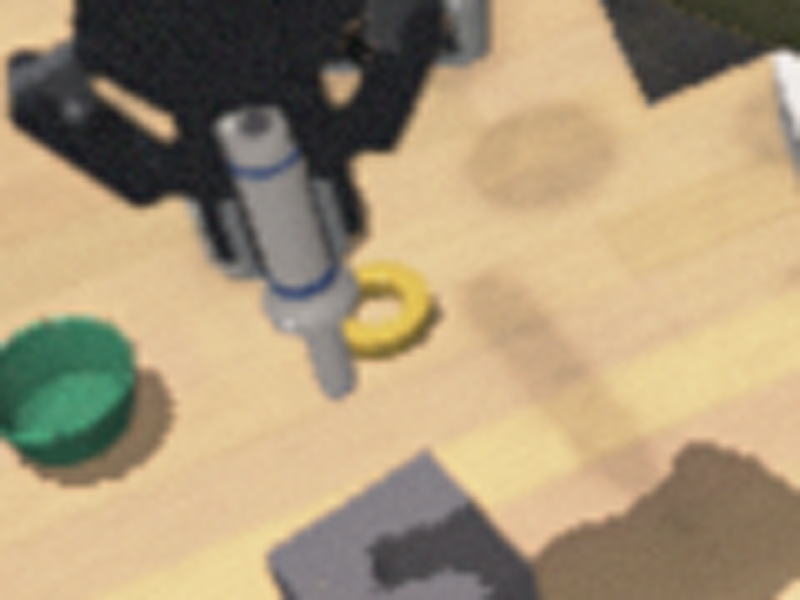

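The light hangs straight in the jaws, with its tip seen at about (150.5,237) against a predicted (150.6,237.0). Moving above the port while tilting 20°.

```bash
python3 -c "
from h import *
print(proj('scene',[.5176,.2583,.2994]))"; python3 -m handwheel '0.0084 -0.0353 0 -0.52 -2.445 0 1;0.0084 -0.0353 0 -0.52 -2.445 0 1;0.0084 -0.0353 0 -0.52 -2.445 0 1;0.0084 -0.0353 0 -0.52 -2.445 0 1;0.0084 -0.0353 0 -0.52 -2.445 0 1;0.0084 -0.0353 0 -0.52 -2.445 0 1;0.0084 -0.0353 0 -0.52 -2.445 0 1;0.0084 -0.0353 0 -0.52 -2.445 0 1'
python3 -m handwheel '0 0 0 0 0 0 1;0 0 0 0 0 0 1;0 0 0 0 0 0 1;0 0 0 0 0 0 1;0 0 0 0 0 0 1;0 0 0 0 0 0 1;0 0 0 0 0 0 1;0 0 0 0 0 0 1'
cat >> h.py <<'E'
from scipy.spatial.transform import Rotation as Ro
def tool():
    s=readout.state();R=Ro.from_euler('xyz',s['eef_rot']).as_matrix();return s,s['position'],R
a=-.211;xu=np.array([np.cos(a),np.sin(a),0]);n=np.array([0,0,1])*np.cos(np.radians(20))-xu*np.sin(np.radians(20))
mark=np.array([.616,-.0303,.104])
def report():
    s,p,R=tool();tip=p+R[:,2]*.0727;d=tip-mark;yu=np.cross(n,xu)
    xp=np.cross(np.cross([0,0,1],xu),n)
    print("axis err deg",np.degrees(np.arccos(-R[:,2]@n)),"rotvec",np.degrees(np.cross(-R[:,2],n)),"tip",tip,"height",d@n,"lat",(d-n*(d@n)),"F.n",s['wrist_force']@n,s['wrist_force'])
    return s,p,R,tip
E
python3 - <<'E'
from h import *
np.set_printoptions(precision=4,suppress=True)
s,p,R,tip=report();print(s['qpos'],p)
for nn in("scene","top"):
    im=eyes.camera(nn); cv2.imwrite(f"pics/{nn}9.png",im[:,:,::-1])
print(proj("scene",tip),proj("top",tip),proj("scene",tip-R[:,2]*.131))
a=cv2.imread("pics/scene9.png")[130:220,180:300]
cv2.imwrite("pics/c14.png",cv2.resize(a,(800,600),interpolation=cv2.INTER_CUBIC))
E
```

```text
[137.75140228 198.02665632]
time_s: 18.85
position: [0.583, -0.0255, 0.2354]
eef_rot: [-2.794, 0.002, -1.786]
wrist_force: [-0.3, 0.2, -0.6]
opening: 0.245
time_s: 19.85
position: [0.5838, -0.0245, 0.2373]
eef_rot: [-2.793, 0.002, -1.786]
wrist_force: [0.2, -0.3, -0.9]
opening: 0.243
axis err deg 0.028711759219639775 rotvec [-0.0269  0.002  -0.0097] tip [ 0.6081 -0.0296  0.169 ] height 0.06378063270574853 lat [ 0.0134 -0.0039  0.0051] F.n -0.939509585678765 [ 0.1914 -0.2545 -0.9123]
[-0.1192 -0.2287  2.0067 -0.0363  1.0162  1.6811] [ 0.5838 -0.0245  0.2373]
[239.5276 171.8234] [239.731  177.0858] [243.3306 146.1432]
```

View pics/c14.png

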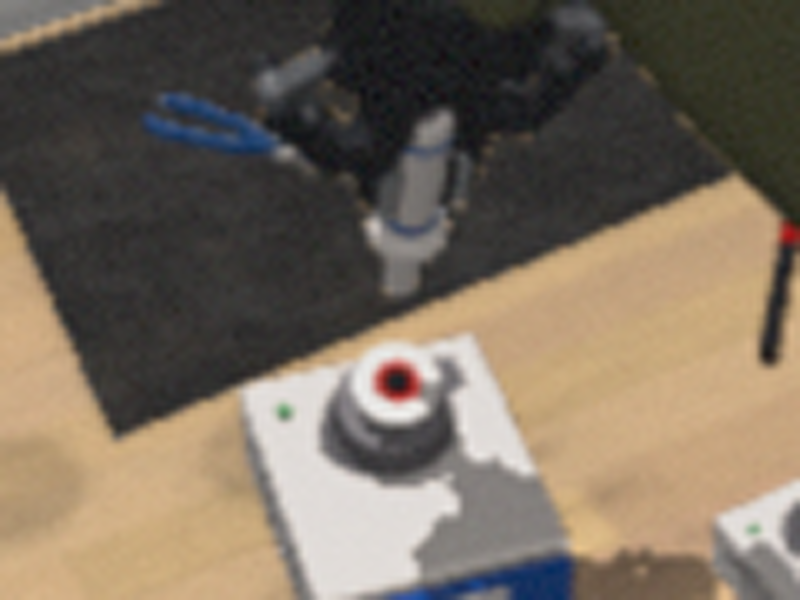

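View pics/top9.png

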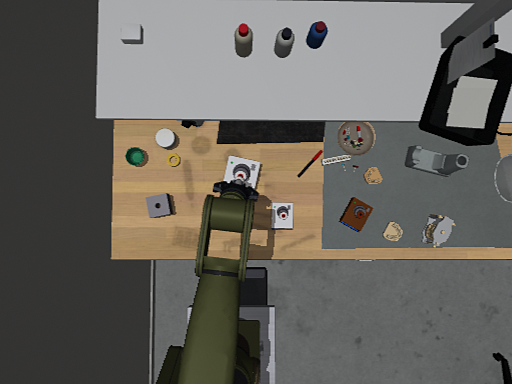

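The tip at scene (239.5,173) is above the black spot at (239.2,186.6), and the axis is within 0.03° of square. Approaching to 12 mm above the plate.

```bash
python3 -m handwheel '0.001 0 -0.01 0 0 0 1;0.001 0 -0.012 0 0 0 1;0.001 0 -0.012 0 0 0 1;0.001 0 -0.01 0 0 0 1;0 0 -0.006 0 0 0 1;0 0 -0.004 0 0 0 1;0 0 0 0 0 0 1;0 0 0 0 0 0 1'
python3 - <<'E'
from h import *
np.set_printoptions(precision=4,suppress=True)
s,p,R,tip=report()
for nn in("scene","top"):
    im=eyes.camera(nn); cv2.imwrite(f"pics/{nn}10.png",im[:,:,::-1])
print(proj("scene",tip),proj("scene",mark),proj("top",tip),proj("scene",tip-R[:,2]*.131))
a=cv2.imread("pics/scene10.png")[155:200,210:270];b=cv2.imread("pics/top10.png")[155:200,210:270]
cv2.imwrite("pics/c15.png",np.hstack([cv2.resize(x,(400,300),interpolation=cv2.INTER_CUBIC) for x in (a,b)]))
F=[]
for i in range(8): eyes.camera("top");F.append(readout.state()['wrist_force']@n)
print(F,np.mean(F))
E
```

```text
time_s: 20.95
position: [0.5881, -0.0245, 0.1839]
eef_rot: [-2.792, 0.002, -1.786]
wrist_force: [1.2, 0.1, -1.4]
opening: 0.243
axis err deg 0.0623979641167639 rotvec [-0.0202  0.0579 -0.0116] tip [ 0.6124 -0.0297  0.1156] height 0.012157120610980673 lat [ 0.0005 -0.0002  0.0002] F.n -1.7491503134041113 [ 1.1836  0.084  -1.4466]
[239.3711 184.6936] [239.0921 186.7486] [239.8329 177.119 ] [243.0084 161.7889]
[np.float64(-0.040702670866360806), np.float64(-0.7652208212145878), np.float64(-1.7460542106251875), np.float64(-1.4893611915543343), np.float64(-0.7407640960571329), np.float64(-1.2600974571169918), np.float64(-2.4796302730901556), np.float64(-0.9000311502631458)] -1.177732733848487
```

View pics/c15.png

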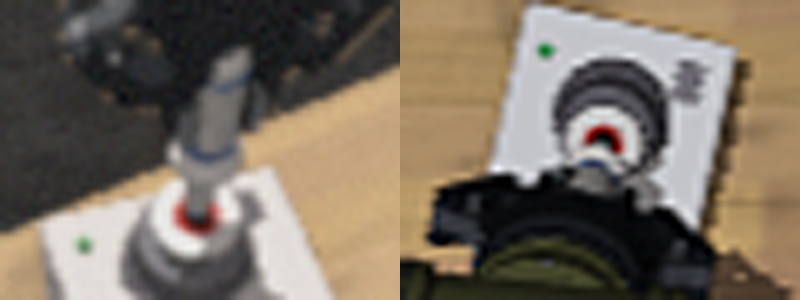

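The tip covers the lower part of the red ring on the spot's line in both views, and the free-air force averages about -1.2 N (light weight plus bias). I close in along the plate axis.

```bash
python3 -m handwheel '0.0005 0 -0.0019 0 0 0 1;0.0006 -0.0001 -0.0019 0 0 0 1;0.0006 -0.0001 -0.0019 0 0 0 1;0.0005 -0.0002 -0.0018 0 0 0 1;0 0 0 0 0 0 1;0 0 0 0 0 0 1;0 0 0 0 0 0 1;0 0 0 0 0 0 1'
cat >> h.py <<'E'
def avg(k=12):
    F=[];H=[];L=[]
    for i in range(k):
        eyes.camera("top");s,p,R=tool();F.append(s['wrist_force']);d=p+R[:,2]*.0727-mark;H.append(d@n);L.append(d-n*(d@n))
    F=np.array(F);print("F.n",(F@n).mean(),"F",F.mean(0),"height",np.mean(H),"lat",np.mean(L,0),"t",s['time_s'])
E
python3 - <<'E'
from h import *
np.set_printoptions(precision=4,suppress=True)
report();avg()
im=eyes.camera("scene"); cv2.imwrite("pics/scene11.png",im[:,:,::-1])
a=cv2.imread("pics/scene11.png")[155:200,210:270]
cv2.imwrite("pics/c16.png",cv2.resize(a,(800,600),interpolation=cv2.INTER_CUBIC))
E
```

```text
time_s: 22.45
position: [0.59, -0.0249, 0.1759]
eef_rot: [-2.792, 0.002, -1.786]
wrist_force: [-0.5, 0.1, -1.7]
opening: 0.243
axis err deg 0.03160628136761809 rotvec [-0.0277  0.0109 -0.0107] tip [ 0.6143 -0.03    0.1076] height 0.003963874321297943 lat [-0.0004 -0.     -0.0001] F.n -1.409055409490322 [-0.5073  0.0646 -1.6849]
F.n -1.065051442250331 F [-0.0182 -0.2711 -1.1192] height 0.003911079426630051 lat [-0.0004 -0.     -0.0001] t 23.05
```

View pics/c16.png

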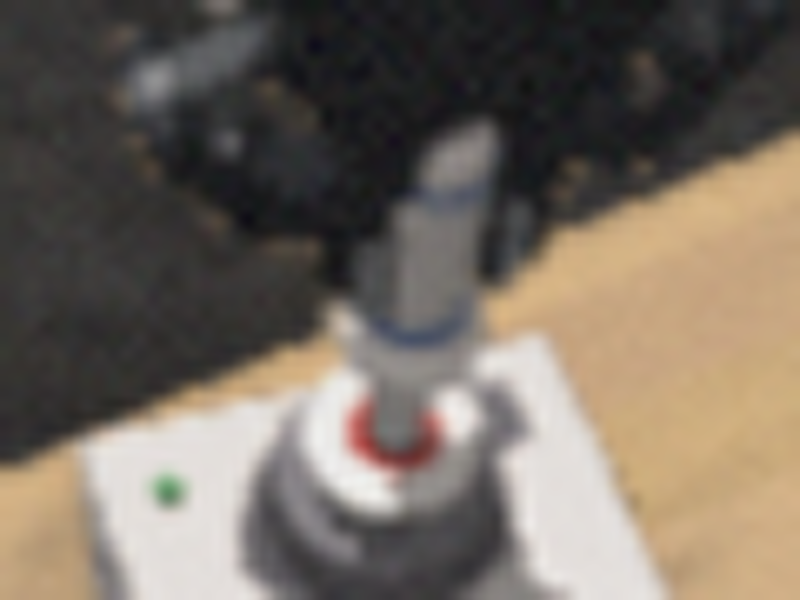

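The nose stands centred in the red ring, scene about (239.6,187), and its rim is where predicted, 4 mm above. I continue along the plate axis, watching the force.

```bash
python3 -m handwheel '0.0003 -0.0001 -0.0009 0 0 0 1;0.0004 0 -0.001 0 0 0 1;0.0003 -0.0001 -0.0009 0 0 0 1;0 0 0 0 0 0 1;0 0 0 0 0 0 1;0 0 0 0 0 0 1;0 0 0 0 0 0 1;0 0 0 0 0 0 1'
python3 - <<'E'
from h import *
np.set_printoptions(precision=4,suppress=True)
avg()
E
python3 -m handwheel '0.0003 -0.0001 -0.0009 0 0 0 1;0.0004 0 -0.001 0 0 0 1;0 0 0 0 0 0 1;0 0 0 0 0 0 1;0 0 0 0 0 0 1;0 0 0 0 0 0 1;0 0 0 0 0 0 1;0 0 0 0 0 0 1'
python3 - <<'E'
from h import *
np.set_printoptions(precision=4,suppress=True)
avg()
E
```

```text
time_s: 24.1
position: [0.591, -0.0251, 0.1731]
eef_rot: [-2.792, 0.002, -1.786]
wrist_force: [0.2, 0.1, -0.7]
opening: 0.245
F.n -1.1511266278600734 F [-0.0152  0.2427 -1.2489] height 0.0009121420631702805 lat [-0.0004 -0.     -0.0001] t 24.7
time_s: 25.7
position: [0.5917, -0.0252, 0.1712]
eef_rot: [-2.792, 0.002, -1.786]
wrist_force: [-1.5, -0.0, -0.4]
opening: 0.24
F.n 0.9752052083004316 F [-0.612  -0.4906  0.8574] height -0.0010815335743736667 lat [-0.0003 -0.     -0.0001] t 26.3
```

Contact: the force rose by 2.1 N at height -1.1 mm, so the touch point is about +0.1 mm. Pressing on 3.9 mm.

```bash
python3 -m handwheel '0.0003 -0.0001 -0.0009 0 0 0 1;0.0004 0 -0.001 0 0 0 1;0.0003 -0.0001 -0.0009 0 0 0 1;0.0003 -0.0001 -0.0009 0 0 0 1;0 0 0 0 0 0 1;0 0 0 0 0 0 1;0 0 0 0 0 0 1;0 0 0 0 0 0 1'
python3 - <<'E'
from h import *
np.set_printoptions(precision=4,suppress=True)
avg(30);report()
for nn in("scene","top"):
    im=eyes.camera(nn); cv2.imwrite(f"pics/{nn}12.png",im[:,:,::-1])
s,p,R=tool();print(s['opening'],proj("scene",p-R[:,2]*(.131-.0727)),proj("scene",p+R[:,2]*.0727))
a=cv2.imread("pics/scene12.png")[155:200,210:270]
cv2.imwrite("pics/c17.png",cv2.resize(a,(800,600),interpolation=cv2.INTER_CUBIC))
E
```

```text
time_s: 27.3
position: [0.593, -0.0255, 0.1675]
eef_rot: [-2.792, 0.002, -1.786]
wrist_force: [-1.5, -1.0, 1.9]
opening: 0.24
F.n 2.3112537939707694 F [-1.0357 -0.3734  2.1194] height -0.005024602191929764 lat [-0.0004  0.     -0.0001] t 28.8
axis err deg 0.029677983079189188 rotvec [-0.0271  0.0064 -0.0101] tip [ 0.6173 -0.0307  0.0991] height -0.005034561457436062 lat [-0.0004  0.     -0.0001] F.n 1.7164388033815206 [-0.9875  0.1261  1.4655]
0.2424251785156673 [242.5611 165.4062] [239.0392 187.6223]
```

View pics/c17.png

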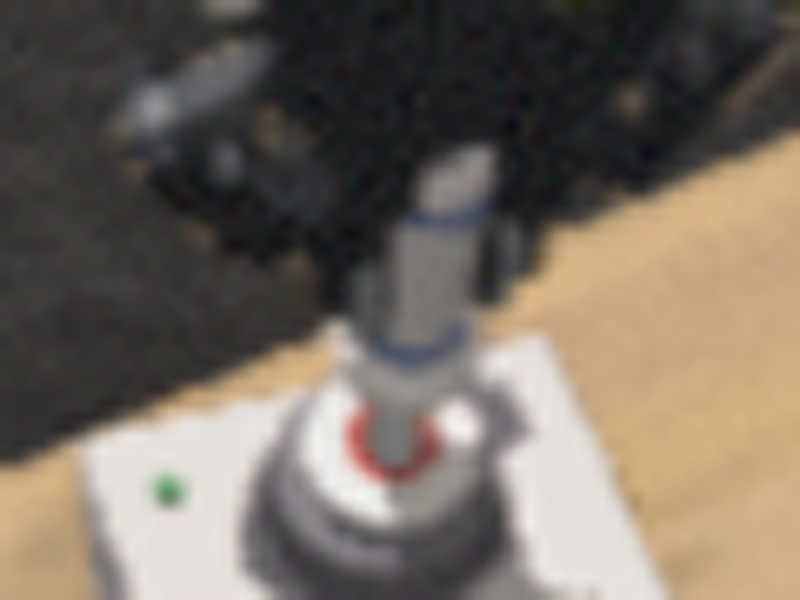

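View pics/scene12.png

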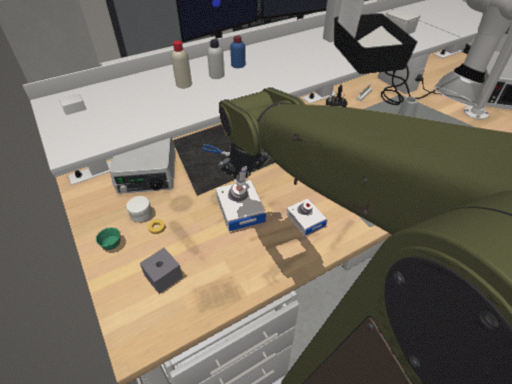

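View pics/top12.png

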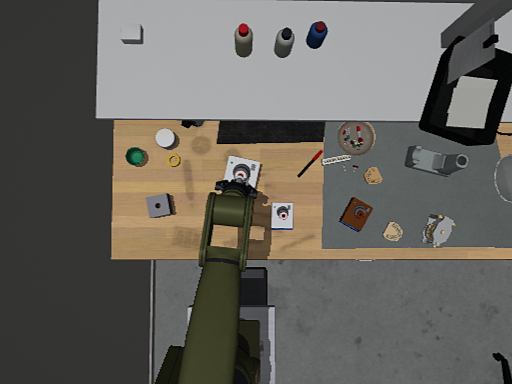

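The tip is centred and square, the red ring shows evenly round it, and the plate has sunk. The force rise of 3.4 N gives about 4.6 mm, and the geometry gives about 5 mm. The tray is shut and the bystanders are in place. Handing in.

```bash
python3 -c "
from cell import env
print(env.close_job())"
```

```text
the job is handed in; nothing more can be done
None
```

I laid the bridge in the open tray, let go of it and slid the tray fully shut. I then lifted the light out of its stand, and I handed in at about 29 s with its tip pressed on the port spot. No verdict was reported.

**Last checks:**
- **Tray:** it met its stop with about 9 N of push, and the pictures after that show it shut with the panel flush. The bridge lay free on the tray floor before shutting; it is out of sight now.
- **Light:** by the arm's readings it is square to the plate within 0.03° and within 0.5 mm of the measured spot. The close picture shows the red ring evenly round the tip.
- **Plate:** the force rose 3.4 N, which means about 4.6 mm of sink. The arm's position gives about 5.1 mm. The two agree within the noise and both are well short of the stop.
- **Bench:** the bowl, tape roll and marker showed no movement in the pictures, though the arm partly hides the marker in the last scene view.

**Odd reading:** the opening on the bridge was 0.08, about 7 mm where 11 mm was expected. The pictures showed it held and laid properly, so I carried on.

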